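# Stand two fallen encoder brackets back on their feet

### The job

The red and the blue encoder bracket have fallen over on the bench. Tip each one back up, just by pushing on it with the fingertips, so that it stands on its long foot with the holed plate upright, about where it was. Do not pinch, lift or carry the brackets, push without great force, and leave the flux bottle, the solder reel and the relay undisturbed.

Things in the scene. Friction and masses are not known exactly. Their poses are not given: they have to be found in the camera images.
- red_bracket: red painted bracket, 0.25 to 0.5 kg: foot 100 x 70 x 8 mm, joined on a short edge at a right angle to a plate 70 mm high, 70 wide, 8 thick with a 30 mm hole. Origin: middle of the outer corner edge (heel). Standing: z up along the plate, foot along -x from the heel, y along the heel. Small webs in the inner corner reach 33 mm along foot and plate; the middle 56 mm of the width is free
- red_foot (a point): middle of the foot's free edge, 100 mm from the heel, on the foot's inner face (8 mm from its underside). It starts fallen: the plate flat on the bench on its outer face, reaching 70 mm along the body's z (now level), the foot on edge, straight up, so this point is 100 mm high
- red_plate (a point): middle of the plate's free edge, outer face, 70 mm from the heel. The bracket stands up when the foot's free edge goes over away from this point, by 90 degrees about the heel; past about 25 degrees it drops onto its foot by itself. Friction on the bench about 0.5 to 0.7
- blue_bracket: blue painted bracket, 0.25 to 0.5 kg: foot 100 x 70 x 8 mm, joined on a short edge at a right angle to a plate 70 mm high, 70 wide, 8 thick with a 30 mm hole. Origin: middle of the outer corner edge (heel). Standing: z up along the plate, foot along -x from the heel, y along the heel. Small webs in the inner corner reach 33 mm along foot and plate; the middle 56 mm of the width is free
- blue_foot (a point): middle of the foot's free edge, 100 mm from the heel, on the foot's inner face (8 mm from its underside). It starts fallen: the plate flat on the bench on its outer face, reaching 70 mm along the body's z (now level), the foot on edge, straight up, so this point is 100 mm high
- blue_plate (a point): middle of the plate's free edge, outer face, 70 mm from the heel. The bracket stands up when the foot's free edge goes over away from this point, by 90 degrees about the heel; past about 25 degrees it drops onto its foot by itself. Friction on the bench about 0.5 to 0.7
- flux_bottle: white plastic bottle with a blue cap, 44 mm across, 84 mm high, standing; origin at the centre of its underside. Bystander
- solder_reel: reel of solder with blue flanges, 59 mm across, 41 mm high, standing on a flange; origin at the centre of its underside. Bystander
- relay: clear-cased plug-in relay with a dark base, 36 x 28 x 48 mm high, standing; origin at the centre of its underside. Bystander
Mind the look-alikes: they are no part of the job. Of the things shaped like the red_bracket, the red one is meant. There is more than one size of the blue_bracket; the job needs the larger.

How it is judged:
By the outcome, as a careful person would: the job done as asked, in the order asked, and still so for the second after the job is handed in, with the robot touching nothing.
It also fails if it takes over 45 s, if anything falls off the work surface, if the arm or the gripper's body presses on something with over 40 N, if the wrist force passes 120 N, or if a joint passes its speed limit or range.

### The arm

A 6-joint arm with a two-finger parallel gripper is mounted at the origin on a cart in front of the work surface, level with it; the furniture and walls round the work are solid. World frame = base frame: x ahead of the robot, y to its left, z up, the work surface at z = 0. Lengths are in m, angles in rad, forces in N, time in s.
With the tool pointing down it reaches from about 0.35 to 0.85 m from the base axis. Payload 8.1 kg.
Tool frame: the origin (TCP) lies at the centre of the arm's flange, where the gripper is bolted on; the fingertips stand 186 mm ahead of it and the grasp point (between the pads) lies 167 mm ahead of it; z points along the fingers, y is the line along which they close (so a half turn about z gives the same grasp; the last joint's range is limited). The gripper opens to 93 mm and grips with 3 to 60 N. Pads are 15 mm wide; open, the fingers measure 128 mm over their backs; the gripper's body (75 mm by 188 mm) begins 65 mm behind the grasp point.
Start: joints at [1.146, 0.13, 1.488, -0, 1.523, -0.085], TCP at [0.2, 0.566, 0.405] pointing down, gripper open.
Joint ranges: [-2.96, 2.96], [-0.89, 2.26], [0.02, 2.5], [-1.34, 4.48], [0, 2.73], [-2.66, 2.66]. Speed limits (rad/s): [2.39, 2.39, 2.79, 3.14, 3.14, 3.14].

### API

Orientations are given as a rotation vector (axis times angle).
In Python, from plant import robot gives the robot as it stands.
- The arm moves only by the tool apply_moves, never from a script. Its argument "series" is a list of rows, each a list of 2 entries, a list of its own where there are three numbers: the shift along the tool's x, y, z in mm, then the turn, a rotation vector about the tool's x, y, z in rad. A call has 1 to 12 rows; each row shifts and turns the commanded pose from where the row before left it, along the tool's axes as they then stand; what a row does not reach is not made up. A row lasts 1/12 s, in which the tool goes at most 41.7 mm and 7.16 degrees, less where a joint would pass 70% of its speed; a pose out of reach is approached as far as the arm can. A call is refused whole if a number of a shift passes 41.7 or a number of a turn 0.125, either way. A call with a gripper value outside its range is refused whole. "claw" is the opening, from 0 (shut) to 1 (fully open), set as the call begins (left out, the last holds). The fingers move at their own pace and stop on an object; "newtons" is the grip in N (left out, the last holds). Time passes only in rows, so rows that do not move let the fingers close. It gives the time, the measured TCP pose, the force, the opening and the grip force at its end, in the units of the state.
- robot.read_state(): the state, without advancing time (a new reading comes with each control period).
- robot.read_camera(name): name is "side" or "top"; returns (picture, depth): 384x512x3 uint8, blue, green, red; 384x512 float32, m along the optical axis (not along the pixel's ray), 0 where there is no reading.
- robot.calibration(name): a dict with "fx", "fy", "cx", "cy" (pixels), "D" ([k1, k2, p1, p2, k3] as OpenCV has them; the pictures are not rectified), "extrinsics" (4x4, takes a point from world to camera coordinates). Camera axes: x right, y down, z forward; pixel columns grow to the right and rows downward; lengths in m; the calibration is good to about 2 mm. A picture is of the moment at which its call begins. calibration takes no time and is no camera call.
- robot.close_job(): hands the job in; it is judged then, once.
The state is a dict: "t": time; "q": joint angles; "dq": joint speeds; "joint_torque": joint torques, N m; "tool_pos": TCP position; "orientation": TCP orientation; "force": force on the tool from outside, world axes, zero at the start; "wrist_torque": the same for the moment, N m; "opening": finger opening in m; "gripper_force": force on a finger pad.
Only numpy, scipy, OpenCV 4.12 (cv2) and the standard library are available. Lean on these libraries where they do the work, as an engineer would, in place of code of your own. Each camera call takes 0.05 s, during which the arm holds its last target. There are 200 camera calls.

## Working session

There is one attempt and no reset: what is moved stays moved. The work goes in short steps, Python scripts to look and compute and a tool call to move; the robot and the scene stay as the last step left them, time stands still between calls to the robot, and variables do not carry over. Pictures are saved under pics/ and viewed, at most 10 in all, crops included, and the job is handed in when it is done.

Besides the shell and the picture viewer there is one more tool, called after ">>>" as name(argument=value, ...), one argument or row to a line, values as JSON. apply_moves: Moves the arm, as the interface text tells. Its arguments: {"type":"object","properties":{"series":{"type":"array"},"claw":{"type":"number"},"newtons":{"type":"number"}},"required":["series"]}

```bash
mkdir -p pics; cat > h.py <<'E'
import numpy as np, cv2
from plant import robot
def cloud(name):
    im,d=robot.read_camera(name); c=robot.calibration(name)
    K=np.array([[c['fx'],0,c['cx']],[0,c['fy'],c['cy']],[0,0,1]]); h,w=d.shape
    u,v=np.meshgrid(np.arange(w),np.arange(h))
    n=cv2.undistortPoints(np.stack([u,v],-1).reshape(-1,1,2).astype(np.float64),K,np.array(c['D'],float)).reshape(h,w,2)
    P=np.concatenate([n*d[...,None],d[...,None]],-1)
    E=np.array(c['extrinsics']); W=(P-E[:3,3])@E[:3,:3]
    W[d==0]=np.nan
    return im,W
E
python3 - <<'E'
from h import *
for n in ['top','side']:
    im,W=cloud(n); np.save(n+'.npy',W); cv2.imwrite(f'pics/{n}0.png',im); cv2.imwrite(f'{n}.png',im)
s=robot.read_state(); print(s['t'],s['tool_pos'],s['orientation'],s['opening'])
E
```

```text
0.1 [0.19988278 0.56551514 0.40380726] [-5.31169235e-01 -3.09596846e+00  2.52526722e-03] 0.09292243181550744
```

View pics/top0.png

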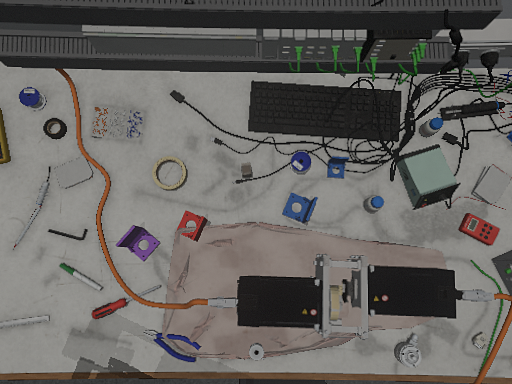

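View pics/side0.png

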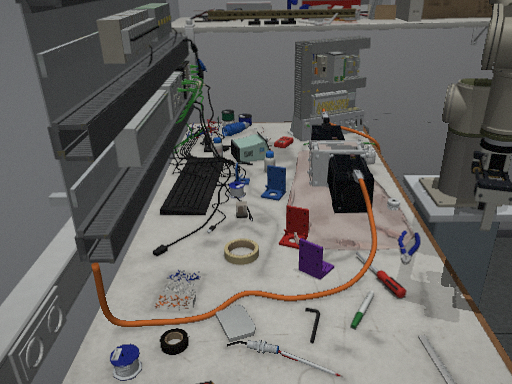

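The top view shows the red bracket at about (192,225), the large blue one at (298,207), the small blue one at (337,168), and purple at (138,242). The bottle is at (374,203), the reel at (301,162) and the relay at (247,170).

```bash
python3 - <<'E'
from h import *
im=cv2.imread('top.png'); W=np.load('top.npy')
hsv=cv2.cvtColor(im,cv2.COLOR_BGR2HSV)
E=np.array(robot.calibration('top')['extrinsics']); print('cam',-E[:3,:3].T@E[:3,3]); print(E[:3,:3].round(2))
def pts(c,r,lo,hi):
    m=np.zeros(im.shape[:2],bool); m[c[1]-r:c[1]+r,c[0]-r:c[0]+r]=1
    return m&(cv2.inRange(hsv,lo,hi)>0)&(np.nan_to_num(W[...,2])>-.02)
for n,c,r,lo,hi in [('red',(192,225),25,(0,120,50),(8,255,255)),('blue',(298,207),24,(100,120,40),(125,255,255)),('sm',(337,168),16,(100,120,40),(125,255,255))]:
    m=pts(c,r,lo,hi); P=W[m]; print(n,len(P))
    print(' z hist',np.histogram(P[:,2],bins=np.arange(-.01,.13,.01))[0])
    for k,(a,b) in dict(plate=(-.01,.02),top=(.088,.115)).items():
        Q=P[(P[:,2]>a)&(P[:,2]<b)]
        if len(Q)<4: continue
        rc=cv2.minAreaRect((Q[:,:2]*1000).astype(np.float32)); print(' ',k,len(Q),Q.mean(0).round(3),rc, cv2.boxPoints(rc).round(0).tolist())
for n,c in dict(bottle=(374,203),reel=(301,162),relay=(247,170),psu=(300,300),frame=(340,270),box=(425,175)).items():
    Q=W[c[1]-8:c[1]+8,c[0]-8:c[0]+8].reshape(-1,3); Q=Q[Q[:,2]>.02]; print(n,len(Q),np.nanmean(Q,0).round(3),np.nanmax(Q,0).round(3))
v=np.hstack([cv2.resize(im[195:255,160:220],(400,400),interpolation=2),cv2.resize(im[177:237,270:330],(400,400),interpolation=2)])
cv2.imwrite('pics/crop.png',v)
E
```

```text
cam [0.52604605 0.1435254  1.27113604]
[[ 0.01 -1.    0.01]
 [-0.99 -0.01 -0.13]
 [ 0.13 -0.01 -0.99]]
red 324
 z hist [  1 172  52  17   4   0   1   0   0   0  42  34   0   0]
  plate 225 [0.616 0.323 0.008] ((609.2758178710938, 321.7967834472656), (50.637184143066406, 69.43730163574219), 66.15058135986328) [[567.0, 313.0], [631.0, 285.0], [651.0, 331.0], [588.0, 359.0]]
  top 76 [0.594 0.284 0.099] ((594.2067260742188, 283.6235656738281), (7.977148532867432, 67.156005859375), 67.19767761230469) [[562.0, 293.0], [624.0, 267.0], [627.0, 274.0], [565.0, 300.0]]
blue 451
 z hist [  0 278  86  16   5   0   0   0   0   0  39  26   0   0]
  plate 364 [0.664 0.008 0.008] ((663.3414916992188, 7.236545562744141), (60.88479995727539, 68.57987976074219), 67.1475830078125) [[620.0, -7.0], [683.0, -34.0], [707.0, 22.0], [644.0, 49.0]]
  top 65 [ 0.649 -0.024  0.1  ] ((649.4208984375, -23.911067962646484), (7.305700778961182, 67.92947387695312), 67.02823638916016) [[617.0, -14.0], [679.0, -41.0], [682.0, -34.0], [620.0, -7.0]]
sm 206
 z hist [  3 154  15   4   1   0   1  19   9   0   0   0   0   0]
  plate 172 [ 0.775 -0.111  0.006] ((775.883056640625, -110.64273834228516), (47.36016845703125, 42.43446731567383), 86.7645034790039) [[753.0, -133.0], [796.0, -135.0], [798.0, -88.0], [756.0, -86.0]]
bottle 214 [ 0.67  -0.203  0.067] [ 0.691 -0.189  0.091]
reel 248 [ 0.792 -0.002  0.04 ] [0.815 0.02  0.048]
relay 127 [0.767 0.156 0.046] [0.785 0.17  0.053]
psu 256 [0.412 0.014 0.137] [0.431 0.033 0.147]
frame 244 [ 0.488 -0.089  0.143] [ 0.508 -0.068  0.154]
box 256 [ 0.75  -0.342  0.077] [ 0.773 -0.319  0.086]
```

View pics/crop.png

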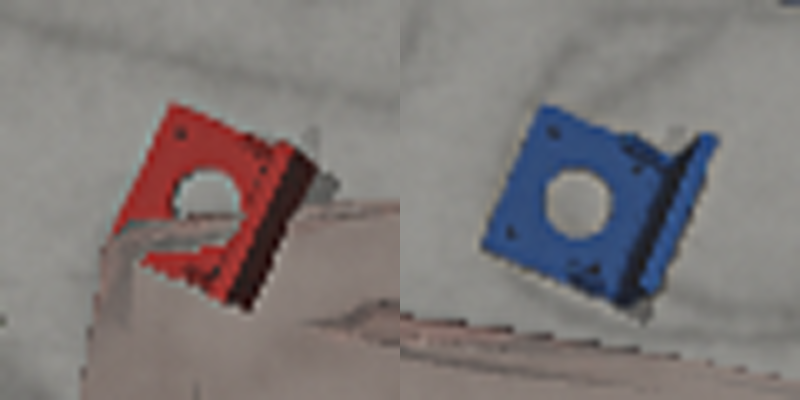

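The crop confirms both brackets have the foot on edge at the lower right side of the plate, with the heel line at about -23° in world. The top edges measured z 0.099–0.100, 67 mm long, 8 mm thick, which matches. I push along (-0.39,-0.92), using the tips set slightly apart. First I turn the tool 1.625 rad so its y lies along the heel.

>>> apply_moves(
  series=[
    [[0, 0, 0], [0, 0, 0.125]],
    [[0, 0, 0], [0, 0, 0.125]],
    [[0, 0, 0], [0, 0, 0.125]],
    [[0, 0, 0], [0, 0, 0.125]],
    [[0, 0, 0], [0, 0, 0.125]],
    [[0, 0, 0], [0, 0, 0.125]],
    [[0, 0, 0], [0, 0, 0.125]],
    [[0, 0, 0], [0, 0, 0.125]],
    [[0, 0, 0], [0, 0, 0.125]],
    [[0, 0, 0], [0, 0, 0.125]],
    [[0, 0, 0], [0, 0, 0.125]],
    [[0, 0, 0], [0, 0, 0.125]],
  ],
  claw=0.2,
  newtons=20,
)

```text
t: 1.1
tool_pos: [0.1999, 0.5656, 0.4041]
orientation: [2.505, 1.895, -0.001]
force: [1.0, -0.7, -0.9]
opening: 0.02
gripper_force: 0.0
```

>>> apply_moves(
  series=[
    [[0, 0, 0], [0, 0, 0.125]],
    [[0, 0, 0], [0, 0, 0]],
    [[0, 0, 0], [0, 0, 0]],
  ],
)

```text
t: 1.35
tool_pos: [0.1999, 0.5656, 0.4043]
orientation: [2.609, 1.749, -0.001]
force: [0.0, -0.6, 0.4]
opening: 0.0187
gripper_force: 0.0
```

```bash
cat > go.py <<'E'
import sys
from h import *
from scipy.spatial.transform import Rotation as Ro
def to(*t):
    s=robot.read_state(); R=Ro.from_rotvec(s['orientation']).as_matrix()
    print('t',s['t'],'pos',np.round(s['tool_pos'],4),'F',np.round(s['force'],1),'open',round(s['opening'],4))
    print(R.round(3)); print('tool shift mm',(R.T@(np.array(t)-s['tool_pos'])*1000).round(1),'q',np.round(s['q'],2))
to(*map(float,sys.argv[1:]))
E
python3 go.py .608 .316 .35
```

```text
t 1.35 pos [0.1999 0.5656 0.4043] F [ 0.  -0.6  0.4] open 0.0187
[[ 0.38   0.925 -0.   ]
 [ 0.925 -0.38  -0.001]
 [-0.001 -0.    -1.   ]]
tool shift mm [-75.7 472.3  54.3] q [1.15 0.13 1.49 0.   1.52 1.54]
```

>>> apply_moves(
  series=[
    [[-3, 15, 2], [0, 0, 0]],
    [[-4, 30, 4], [0, 0, 0]],
    [[-7, 38, 5], [0, 0, 0]],
    [[-7, 38, 5], [0, 0, 0]],
    [[-7, 38, 5], [0, 0, 0]],
    [[-7, 38, 5], [0, 0, 0]],
    [[-7, 38, 5], [0, 0, 0]],
    [[-7, 38, 5], [0, 0, 0]],
    [[-7, 38, 5], [0, 0, 0]],
    [[-7, 38, 5], [0, 0, 0]],
    [[-7, 38, 5], [0, 0, 0]],
    [[-4, 38, 3], [0, 0, 0]],
  ],
)

```text
t: 2.35
tool_pos: [0.5652, 0.3325, 0.3499]
orientation: [-2.609, -1.75, 0.002]
force: [-0.8, 0.4, -0.1]
opening: 0.0185
gripper_force: 0.0
```

>>> apply_moves(
  series=[
    [[-2, 30, 0], [0, 0, 0]],
    [[0, 17, 0], [0, 0, 0]],
    [[0, 0, 0], [0, 0, 0]],
    [[0, 0, 0], [0, 0, 0]],
  ],
)

```text
t: 2.68
tool_pos: [0.6071, 0.3137, 0.3501]
orientation: [-2.611, -1.746, 0.001]
force: [0.0, -0.5, -1.5]
opening: 0.0183
gripper_force: 0.0
```

```bash
python3 go.py .608 .316 .270; python3 - <<'E'
from h import *
im,W=cloud('side'); cv2.imwrite('pics/s1.png',cv2.resize(im[90:310,190:420],None,fx=2.6,fy=2.6))
E
```

```text
t 2.6833 pos [0.6071 0.3137 0.3501] F [ 0.  -0.5 -1.5] open 0.0183
[[ 0.382  0.924 -0.001]
 [ 0.924 -0.382 -0.   ]
 [-0.001 -0.001 -1.   ]]
tool shift mm [ 2.5 -0.  80.1] q [0.4  0.38 1.29 0.   1.47 0.79]
```

View pics/s1.png

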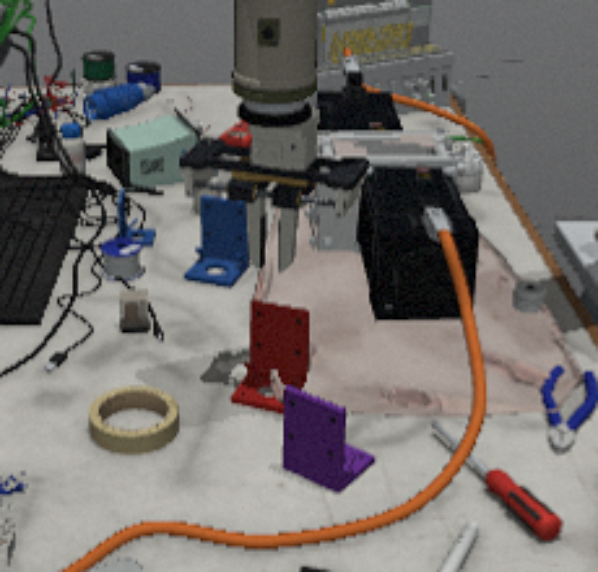

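The fingers (crop (270,250)) hang over the red bracket's plate side, beyond the upright foot at (280,345), and the way down is clear. I go down 80 mm, then up to the foot.

>>> apply_moves(
  series=[
    [[0, 0, 12], [0, 0, 0]],
    [[0, 0, 20], [0, 0, 0]],
    [[0, 0, 20], [0, 0, 0]],
    [[0, 0, 16], [0, 0, 0]],
    [[0, 0, 10], [0, 0, 0]],
    [[0, 0, 2], [0, 0, 0]],
    [[-5, 0, 0], [0, 0, 0]],
    [[-6, 0, 0], [0, 0, 0]],
    [[-4, 0, 0], [0, 0, 0]],
    [[-4, 0, 0], [0, 0, 0]],
    [[-3, 0, 0], [0, 0, 0]],
    [[-3, 0, 0], [0, 0, 0]],
  ],
)

```text
t: 3.73
tool_pos: [0.5972, 0.2909, 0.2718]
orientation: [2.613, 1.743, 0.003]
force: [1.1, 0.7, 0.9]
opening: 0.0186
gripper_force: 0.4
```

>>> apply_moves(
  series=[
    [[-3, 0, 0], [0, 0, 0]],
    [[-4, 0, 0], [0, 0, 0]],
    [[-4, 0, 0], [0, 0, 0]],
  ],
)

```text
t: 3.98
tool_pos: [0.5927, 0.2808, 0.2709]
orientation: [2.613, 1.744, 0.0]
force: [0.6, -0.0, 0.3]
opening: 0.0184
gripper_force: 0.2
```

```bash
python3 go.py .575 .235 .27; python3 - <<'E'
from h import *
im,W=cloud('side'); cv2.imwrite('pics/s2.png',cv2.resize(im[120:290,220:390],None,fx=3,fy=3))
E
```

```text
t 3.9833 pos [0.5927 0.2808 0.2709] F [ 0.6 -0.   0.3] open 0.0184
[[ 0.384  0.923  0.   ]
 [ 0.923 -0.384  0.   ]
 [ 0.     0.    -1.   ]]
tool shift mm [-49.1   1.2   0.9] q [ 0.36  0.37  1.46 -0.    1.31  0.76]
```

View pics/s2.png

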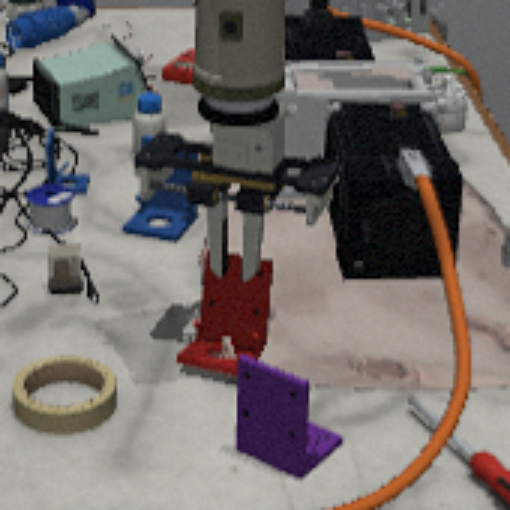

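The plate (crop (215,355)) has lifted at its free edge and the foot leans away evenly, with no visible yaw. I keep pushing.

>>> apply_moves(
  series=[
    [[-4, 0, 0], [0, 0, 0]],
    [[-4, 0, 0], [0, 0, 0]],
    [[-4, 0, 0], [0, 0, 0]],
    [[-4, 0, 0], [0, 0, 0]],
    [[-4, 0, 0], [0, 0, 0]],
    [[-4, 0, 0], [0, 0, 0]],
    [[-4, 0, 0], [0, 0, 0]],
    [[-4, 0, 0], [0, 0, 0]],
    [[-4, 0, 0], [0, 0, 0]],
    [[-3, 0, 0], [0, 0, 0]],
    [[0, 0, 0], [0, 0, 0]],
    [[0, 0, 0], [0, 0, 0]],
  ],
)

```text
t: 5.03
tool_pos: [0.5778, 0.2449, 0.2708]
orientation: [-2.614, -1.743, -0.0]
force: [-0.1, 0.1, 0.8]
opening: 0.0187
gripper_force: 0.0
```

```bash
python3 go.py .662 .009 .35; python3 - <<'E'
from h import *
im,W=cloud('side'); cv2.imwrite('pics/s3.png',cv2.resize(im[120:290,220:390],None,fx=3,fy=3))
E
```

```text
t 5.0333 pos [0.5778 0.2449 0.2708] F [-0.1  0.1  0.8] open 0.0187
[[ 0.384  0.923  0.   ]
 [ 0.923 -0.384  0.   ]
 [ 0.    -0.    -1.   ]]
tool shift mm [-185.5  168.4  -79.2] q [0.32 0.3  1.54 0.   1.3  0.71]
```

View pics/s3.png

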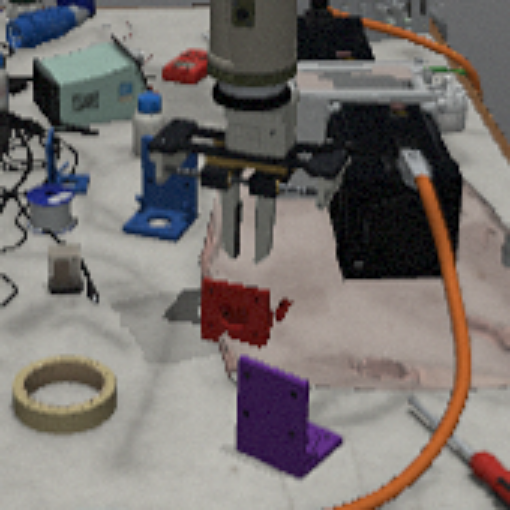

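Red now stands, with the plate facing the camera at (237,310) and the fingers clear of it. I rise and go over to blue.

>>> apply_moves(
  series=[
    [[0, 0, -15], [0, 0, 0]],
    [[0, 0, -25], [0, 0, 0]],
    [[0, 0, -25], [0, 0, 0]],
    [[-6, 5, -14], [0, 0, 0]],
    [[-16, 14, 0], [0, 0, 0]],
    [[-24, 22, 0], [0, 0, 0]],
    [[-26, 24, 0], [0, 0, 0]],
    [[-26, 24, 0], [0, 0, 0]],
    [[-26, 24, 0], [0, 0, 0]],
    [[-26, 23, 0], [0, 0, 0]],
    [[-22, 20, 0], [0, 0, 0]],
    [[-12, 11, 0], [0, 0, 0]],
  ],
)

```text
t: 6.08
tool_pos: [0.6621, 0.0072, 0.3494]
orientation: [2.615, 1.74, -0.001]
force: [0.4, -1.1, -0.4]
opening: 0.0185
gripper_force: 0.0
```

>>> apply_moves(
  series=[
    [[-3, 2, 0], [0, 0, 0]],
    [[0, 0, 0], [0, 0, 0]],
    [[0, 0, 0], [0, 0, 0]],
  ],
)

```text
t: 6.33
tool_pos: [0.6619, 0.0085, 0.3494]
orientation: [-2.612, -1.744, 0.0]
force: [0.4, 0.4, -0.2]
opening: 0.0185
gripper_force: 0.0
```

```bash
python3 go.py .662 .007 .27
```

```text
t 6.3333 pos [0.6619 0.0085 0.3494] F [ 0.4  0.4 -0.2] open 0.0185
[[ 0.384  0.923 -0.001]
 [ 0.923 -0.384  0.001]
 [ 0.    -0.001 -1.   ]]
tool shift mm [-1.3  0.8 79.4] q [-0.06  0.33  1.36  0.    1.45  0.33]
```

>>> apply_moves(
  series=[
    [[0, 0, 12], [0, 0, 0]],
    [[0, 0, 20], [0, 0, 0]],
    [[0, 0, 20], [0, 0, 0]],
    [[0, 0, 16], [0, 0, 0]],
    [[0, 0, 10], [0, 0, 0]],
    [[0, 0, 1], [0, 0, 0]],
    [[-5, 0, 0], [0, 0, 0]],
    [[-6, 0, 0], [0, 0, 0]],
    [[-4, 0, 0], [0, 0, 0]],
    [[-4, 0, 0], [0, 0, 0]],
    [[-3, 0, 0], [0, 0, 0]],
    [[-3, 0, 0], [0, 0, 0]],
  ],
)

```text
t: 7.33
tool_pos: [0.6526, -0.0161, 0.2716]
orientation: [2.613, 1.743, 0.002]
force: [-0.9, 0.2, 0.8]
opening: 0.0185
gripper_force: 0.2
```

>>> apply_moves(
  series=[
    [[-4, 0, 0], [0, 0, 0]],
    [[-4, 0, 0], [0, 0, 0]],
    [[-4, 0, 0], [0, 0, 0]],
    [[-4, 0, 0], [0, 0, 0]],
  ],
)

```text
t: 7.67
tool_pos: [0.6462, -0.0307, 0.2706]
orientation: [-2.613, -1.744, 0.0]
force: [-0.4, 0.3, -0.4]
opening: 0.0184
gripper_force: 0.1
```

```bash
python3 go.py .662 .007 .27; python3 - <<'E'
from h import *
im,W=cloud('side'); cv2.imwrite('pics/s4.png',cv2.resize(im[100:270,200:370],None,fx=3,fy=3))
E
```

```text
t 7.6667 pos [ 0.6462 -0.0307  0.2706] F [-0.4  0.3 -0.4] open 0.0184
[[ 0.384  0.923 -0.   ]
 [ 0.923 -0.384 -0.   ]
 [-0.    -0.    -1.   ]]
tool shift mm [40.9  0.2  0.6] q [-0.13  0.35  1.48 -0.    1.31  0.27]
```

View pics/s4.png

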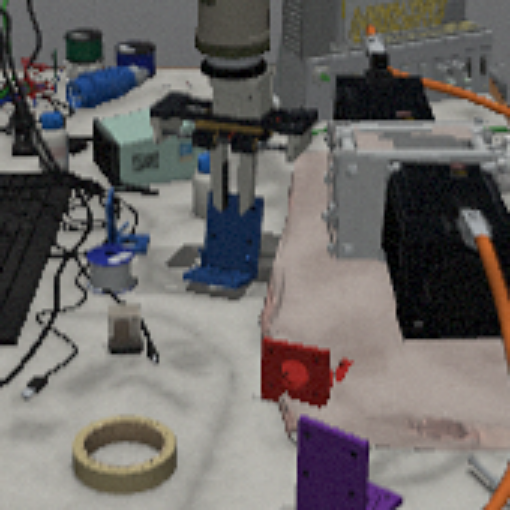

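Blue's plate at crop (225,275) is lifting evenly, and the bottle stays clear behind it. I keep pushing, then rise.

>>> apply_moves(
  series=[
    [[-4, 0, 0], [0, 0, 0]],
    [[-4, 0, 0], [0, 0, 0]],
    [[-4, 0, 0], [0, 0, 0]],
    [[-4, 0, 0], [0, 0, 0]],
    [[-4, 0, 0], [0, 0, 0]],
    [[-4, 0, 0], [0, 0, 0]],
    [[-4, 0, 0], [0, 0, 0]],
    [[-4, 0, 0], [0, 0, 0]],
    [[-4, 0, 0], [0, 0, 0]],
    [[0, 0, 0], [0, 0, 0]],
    [[0, 0, 0], [0, 0, 0]],
    [[0, 0, 0], [0, 0, 0]],
  ],
)

```text
t: 8.72
tool_pos: [0.6326, -0.0635, 0.2708]
orientation: [2.613, 1.744, 0.0]
force: [0.5, 1.0, -0.8]
opening: 0.0185
gripper_force: 0.0
```

>>> apply_moves(
  series=[
    [[0, 0, -12], [0, 0, 0]],
    [[0, 0, -25], [0, 0, 0]],
    [[0, 0, -30], [0, 0, 0]],
    [[0, 0, -30], [0, 0, 0]],
    [[20, -10, -10], [0, 0, 0]],
    [[30, -25, 0], [0, 0, 0]],
    [[30, -25, 0], [0, 0, 0]],
    [[30, -25, 0], [0, 0, 0]],
    [[30, -25, 0], [0, 0, 0]],
    [[30, -25, 0], [0, 0, 0]],
    [[15, -12, 0], [0, 0, 0]],
    [[0, 0, 0], [0, 0, 0]],
  ],
)

```text
t: 9.72
tool_pos: [0.5664, 0.1679, 0.379]
orientation: [-2.608, -1.749, -0.002]
force: [-0.4, -0.4, 0.1]
opening: 0.0189
gripper_force: 0.0
```

>>> apply_moves(
  series=[
    [[15, -12, 0], [0, 0, 0]],
    [[30, -25, 0], [0, 0, 0]],
    [[30, -25, 0], [0, 0, 0]],
    [[30, -25, 0], [0, 0, 0]],
    [[30, -25, 0], [0, 0, 0]],
    [[30, -25, 0], [0, 0, 0]],
    [[30, -25, 0], [0, 0, 0]],
    [[30, -25, 0], [0, 0, 0]],
    [[30, -25, 0], [0, 0, 0]],
    [[15, -12, 0], [0, 0, 0]],
    [[0, 0, 0], [0, 0, 0]],
    [[0, 0, 0], [0, 0, 0]],
  ],
)

```text
t: 10.72
tool_pos: [0.4645, 0.4995, 0.378]
orientation: [2.611, 1.746, 0.0]
force: [0.7, -0.8, -0.5]
opening: 0.0184
gripper_force: 0.0
```

```bash
python3 go.py .662 .007 .27; python3 - <<'E'
from h import *
im,W=cloud('top'); cv2.imwrite('pics/t5.png',cv2.resize(im[130:290,100:400],None,fx=2.6,fy=2.6))
W0=np.load('top.npy')
hsv=cv2.cvtColor(im,cv2.COLOR_BGR2HSV)
for n,c,lo,hi in [('red',(200,235),(0,120,40),(8,255,255)),('blue',(308,217),(100,120,40),(125,255,255))]:
    m=np.zeros(im.shape[:2],bool); r=32; m[c[1]-r:c[1]+r,c[0]-r:c[0]+r]=1
    P=W[m&(cv2.inRange(hsv,lo,hi)>0)]; T=P[(P[:,2]>.06)&(P[:,2]<.085)]; B=P[P[:,2]<.02]
    print(n,len(T),T.mean(0).round(3),cv2.minAreaRect((T[:,:2]*1000).astype('f')),B.mean(0).round(3))
for n,c in dict(bottle=(374,203),reel=(301,162),relay=(247,170)).items():
    f=lambda W:(lambda Q:np.nanmean(Q[Q[:,2]>.02],0).round(4))(W[c[1]-8:c[1]+8,c[0]-8:c[0]+8].reshape(-1,3)); print(n,f(W0),f(W))
E
```

```text
t 10.7167 pos [0.4645 0.4995 0.378 ] F [ 0.7 -0.8 -0.5] open 0.0184
[[ 0.382  0.924  0.   ]
 [ 0.924 -0.382 -0.   ]
 [-0.     0.    -1.   ]]
tool shift mm [-379.6  370.7  108.3] q [ 0.75  0.36  1.27 -0.    1.51  1.14]
red 80 [0.59  0.276 0.07 ] ((589.8715209960938, 276.4137878417969), (8.324552536010742, 67.12064361572266), 67.14281463623047) [0.574 0.237 0.008]
blue 76 [ 0.645 -0.032  0.07 ] ((645.522216796875, -32.370872497558594), (8.482388496398926, 69.14134979248047), 67.3023681640625) [ 0.627 -0.079  0.008]
bottle [ 0.6697 -0.2027  0.0671] [ 0.6696 -0.2027  0.0668]
reel [ 0.7924 -0.0024  0.0402] [ 0.7925 -0.0023  0.0403]
relay [0.7665 0.1557 0.0463] [0.7664 0.1557 0.046 ]
```

View pics/t5.png

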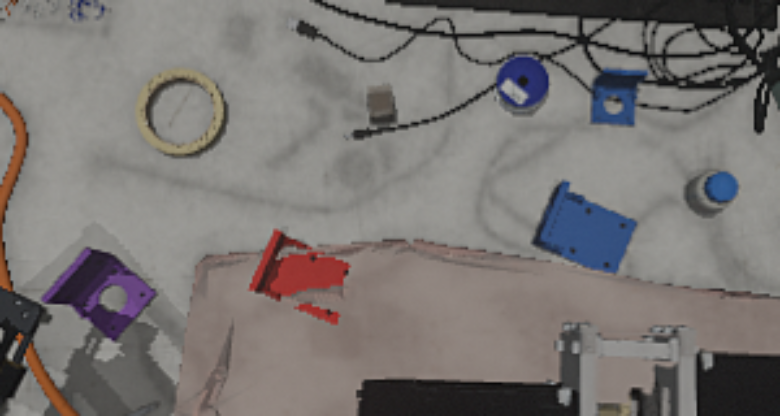

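Both brackets stand. The plate tops are at z 0.070 and the feet lie flat, at crop (300,275) for red and (590,235) for blue. Neither heel has shifted by more than about 1 mm, and the bystanders have not moved.

```bash
python3 -c "
from plant import robot
print(robot.close_job())"
```

```text
the job is handed in; nothing more can be done
None
```

I tipped the red bracket and then the large blue one up onto their feet, about where they lay, with the bottle, reel and relay unmoved, and handed the job in at about 11 s.

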